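# Clear the demonstration bench after a chemistry practical

## Task

Clear up after the practical: lift the top tray of the wooden box by its black handle, stand both small reagent bottles (amber and white) upright in the compartment underneath, and lower the tray fully again. The red rubber stopper belongs in the box's top tray, and the used porcelain crucible goes, standing upright, into the blue wash-up basin, not among the brass weights in the grey tray. Do not knock over the tall glass measuring cylinder.

Things in the scene. Friction and masses are not known exactly. Their poses are not given: they have to be found in the camera images.
- tray_lift (a joint): Swing of the top tray's links, rad: 0 = down on the box, 2.18 = fully open. Starts at 0 to 0.3. The tray stays level and rides a 100 mm radius arc in the box's x-z plane: its shift from closed is x = 100(cos(165deg - q) + 0.966), z = 100(sin(165deg - q) - 0.259) mm; open: 173 mm back, 38 mm up; peak 74 mm up. Stiff: it stays where left; moving it takes up to 8 N at the handle.
- tray_handle (a point): Middle of the tray's black bar handle, a 10 mm round bar, 84 mm long along y, 145 mm above the bench when closed. x points to the box's back (away from the robot at yaw 0), z up. Tray: pale wood, grey lining, empty, 130 x 190 x 33 mm, walls and floor 5 mm. The bar is 32 mm above its front wall; its inner floor's centre is 62 mm along +x and 60 mm below this point.
- box_in (a point): Centre of the inner floor (6 mm above the bench) of the fixed brown wooden box, hidden under the tray until that is lifted. Box 130 x 190 x 80 mm (x, y, z), walls and floor 6 mm, one open compartment 118 x 178 mm, 74 mm deep. x to its back, z up. The tray, when down, rests on its rim.
- amber_bottle_center (a point): Brown amber reagent bottle with a black cap, standing: 32 mm diameter, 58 mm tall, the body straight up to 40 mm, cap 25 mm diameter. The point is its centre, 29 mm above its underside. z is its axis, up.
- white_bottle_center (a point): White plastic reagent bottle with a blue cap, same size as the amber one: 32 mm diameter, 58 mm tall, straight up to 40 mm. The point is its centre, 29 mm above its underside. z is its axis, up.
- stopper_center (a point): Red solid rubber stopper standing on its wide end: 34 mm diameter at the bottom, 29 mm at the top, 30 mm tall. The point is its centre, 15 mm above its underside.
- crucible_center (a point): Small white porcelain crucible, an open round cup: 46 mm across the rim, 30 mm across the foot, 36 mm tall. The point is its centre, 18 mm above its underside. z is its axis, up.
- basin_floor (a point): Centre of the inner floor of the empty blue wash-up basin, fixed on the bench, 120 x 120 x 35 mm outside, walls and floor 5 mm; the point is 5 mm above the bench. x and y along its sides, z up.
- weights: Grey tray of the same size as the basin with four brass weights in it, fixed on the bench, 120 x 120 x 35 mm; origin at the centre of its underside. Nothing belongs here.
- measuring_cylinder_center (a point): Tall glass measuring cylinder, loose, 200 mm tall, 28 mm diameter on a 64 mm round foot; stands behind the work area and must stay standing. The point is on its axis 100 mm above the bench.
There are look-alikes about, which are no part of the job. What is shaped like the part that bears crucible_center but green is not meant. What is shaped like the part that bears stopper_center but pink is not meant.

How it is judged (in metres and radians):
On the way, in this order (a step that is already met when the one before it is completed fails the run):
1. both bottles stand in the box's lower compartment (x of amber_bottle_center in the frame of box_in between -0.06 and 0.06 m and y of amber_bottle_center in the frame of box_in between -0.09 and 0.09 m and z of amber_bottle_center in the frame of box_in between 0.02 and 0.038 m and angle between each of amber_bottle_center, white_bottle_center's own z axis and vertical below 0.2 rad and x of white_bottle_center in the frame of box_in between -0.06 and 0.06 m and y of white_bottle_center in the frame of box_in between -0.09 and 0.09 m and z of white_bottle_center in the frame of box_in between 0.02 and 0.038 m), for 0.2 s.
2. the top tray is down again over the two bottles (all of step 1 and value of joint tray_lift below 0.08 rad), for 0.2 s.
At the end, for the whole second after the job is handed in: Both bottles stand upright (within 0.2 rad) on the floor of the box's lower compartment, the top tray is down (joint below 0.08 rad), the stopper lies in the top tray on its floor, the crucible stands upright (within 0.2 rad) on the floor of the blue basin, and all four are at rest (all of step 2 and x of stopper_center in the frame of tray_handle between 0 and 0.124 m and y of stopper_center in the frame of tray_handle between -0.092 and 0.092 m and z of stopper_center in the frame of tray_handle between -0.056 and -0.034 m and x of crucible_center in the frame of basin_floor between -0.055 and 0.055 m and y of crucible_center in the frame of basin_floor between -0.055 and 0.055 m and z of crucible_center in the frame of basin_floor between 0.01 and 0.026 m and angle between crucible_center's own z axis and vertical below 0.2 rad and linear speed of each of amber_bottle, white_bottle, stopper, crucible below 0.02 m/s); the robot touches nothing.
It fails at once if the measuring cylinder is knocked over (tilted beyond 0.6 rad) (angle between measuring_cylinder_center's own z axis and vertical above 0.6 rad).
It also fails if it takes over 134 s, if anything falls off the work surface, if the arm or the gripper's body presses on something with over 40 N, if the wrist force passes 120 N, or if a joint passes its speed limit or range.

## Robot

A 6-joint arm with a two-finger parallel gripper is mounted at the origin on the work surface. World frame = base frame: x ahead of the robot, y to its left, z up, the work surface at z = 0. Lengths are in mm, angles in rad, forces in N, time in s.
With the tool pointing down it reaches from about 350 to 775 mm from the base axis. Payload 7.3 kg.
Tool frame: the origin (TCP) lies at the very end of the fingers, on their centre line; the grasp point (between the pads) lies 19 mm behind it; z points along the fingers, y is the direction in which the jaws open and shut (so a half turn about z gives the same grasp; the last joint's range is limited). The gripper opens to 92 mm and grips with 3 to 60 N. Pads are 19 mm wide; open, the fingers measure 130 mm over their backs; the gripper's body (75 mm by 190 mm) begins 47 mm behind the grasp point.
Start: joints at [-1.273, 0.342, 1.524, -0, 1.275, -0.146], TCP at [225.446, -474.151, 226.741] pointing down, gripper open.
Joint ranges: [-2.53, 2.53], [-0.77, 2.02], [0.04, 2.7], [-1, 4.14], [0.28, 2.66], [-3.11, 3.11]. Speed limits (rad/s): [2.57, 2.57, 3.14, 3.14, 3.14, 3.14].

## Interface

Orientations are given as [roll, pitch, yaw] about the fixed x, y, z axes, in that order (R = Rz(yaw) Ry(pitch) Rx(roll)).
In Python, from plant import bot gives the robot as it stands.
- The arm moves only by the tool arm_command, never from a script. Its argument "targets" is a list of rows, each an object of numbers: "x", "y", "z": the shift along the world's x, y, z in cm; "roll": the turn about the world's z in rad. In form: [{"x": .., "y": .., "z": .., "roll": ..}, ...]. A call has 1 to 8 rows; each row is the pose to reach, as a shift and turn from the pose commanded when the call began; what a row does not reach only later rows make up. A row lasts 1/12 s, in which the tool goes at most 41.7 mm and 7.16 degrees, less where a joint would pass 70% of its speed; a pose out of reach is approached as far as the arm can. A call with a gripper value outside its range is refused whole. "fingers" is the opening, from 0 (shut) to 1 (fully open), set as the call begins (left out, the last holds). The fingers move at their own pace and stop on an object; the grip force is fixed at half the most. Time passes only in rows, so rows that repeat a pose let the fingers close. It gives the time, the measured TCP pose, the force and the opening at its end, in the units of the state.
- bot.get_obs(): the state, without advancing time (a new reading comes with each control period).
- bot.capture(name): name is "scene" or "top" or "wrist"; returns a dict with "img" (384x512x3 uint8, blue, green, red), "fx", "fy", "cx", "cy" (pixels), "k1" (the pictures are not rectified: a ray, as slopes to the right and down, at radius r is drawn at 1 + k1 r^2 times it, then the intrinsics apply), "position" and "rotation" of the camera in the world; the wrist camera has in their place "hand_eye" (4x4, takes a point from camera to tool coordinates, whose origin is the TCP and whose axes are the flange's). Camera axes: x right, y down, z forward; pixel columns grow to the right and rows downward; lengths in mm; the calibration is good to about 2 mm. A picture is of the moment at which its call begins: read the wrist's pose just before it. There is no depth.
- bot.close_job(): hands the job in, once; it reports no verdict.
The state is a dict: "time": time; "joint_positions": joint angles; "dq": joint speeds; "tau": joint torques, N m; "tool_pos": TCP position; "tcp_rot": TCP orientation; "contact_force": force on the tool from outside, world axes, zero at the start; "moment": the same for the moment, N m; "grip_width": finger opening in mm.
Only numpy, scipy, OpenCV 4.12 (cv2) and the standard library are available. Lean on these libraries where they do the work, as an engineer would, in place of code of your own. Each camera call takes 0.05 s, during which the arm holds its last target.

## Working session

There is one attempt and no reset: what is moved stays moved. The work goes in short steps, Python scripts to look and compute and a tool call to move; the robot and the scene stay as the last step left them, time stands still between calls to the robot, and variables do not carry over. Pictures are saved under pics/ and viewed, and the job is handed in when it is done.

Besides the shell and the picture viewer there is one more tool, called as a command line: name --argument value ..., lists and objects as JSON in quotes. arm_command: Moves the arm, as the interface text tells. Its arguments: {"type":"object","properties":{"targets":{"type":"array","items":{"type":"object","properties":{"x":{"type":"number"},"y":{"type":"number"},"z":{"type":"number"},"roll":{"type":"number"}}}},"fingers":{"type":"number"}},"required":["targets"]}

```bash
ls; mkdir -p pics; python3 - <<'E'
from plant import bot
import cv2
print(bot.get_obs())
for n in("scene","top","wrist"):
    c=bot.capture(n); cv2.imwrite(f"pics/{n}0.png",c["img"])
    print(n,{k:v for k,v in c.items() if k!="img"})
E
```

```text
pics
{'time': 0.0, 'joint_positions': array([-1.27297822e+00,  3.42695614e-01,  1.52504106e+00, -7.26004769e-06,
        1.27538209e+00, -1.45986685e-01]), 'dq': array([-2.81973994e-04, -6.68492779e-04,  2.59485212e-04,  5.02865546e-05,
        9.16927800e-04,  3.17894081e-04]), 'tau': array([-8.55246071e-04, -4.31249285e+01, -2.44217134e+01,  7.16789486e-02,
        5.60505164e-02, -1.33373201e-04]), 'tool_pos': array([ 225.32545356, -473.72870928,  226.0506388 ]), 'tcp_rot': array([-3.14008177e+00, -2.15132433e-04,  4.43806747e-01]), 'contact_force': array([-0.14412883,  0.28397633, -0.85538807]), 'moment': array([-0.02376335,  0.02060115, -0.03896314]), 'grip_width': 91.68025252193728}
scene {'fx': 434.2781269036905, 'fy': 434.2781269036905, 'cx': 257.8578402768331, 'cy': 190.8893724900107, 'k1': -0.02207697776976832, 'position': array([1267.50838917,   64.19115622,  969.28426829]), 'rotation': array([-2.44286576e+00, -1.57662030e-03,  1.61736299e+00])}
top {'fx': 442.36717829268406, 'fy': 442.36717829268406, 'cx': 251.68417092196572, 'cy': 186.60634743276805, 'k1': -0.17125342837707996, 'position': array([ 471.36127018,   45.74323705, 1462.04554593]), 'rotation': array([-3.08573775, -0.01461073, -1.57891054])}
wrist {'fx': 316.8283898180585, 'fy': 316.8283898180585, 'cx': 253.3092662026667, 'cy': 187.21214618632501, 'k1': 0.02933192308441407, 'hand_eye': array([[-3.79201807e-04, -9.54908955e-01, -2.96898540e-01,
         8.09490528e+01],
       [ 9.99999822e-01, -2.25165766e-04, -5.53013608e-04,
        -1.09842896e-01],
       [ 4.61226259e-04, -2.96898697e-01,  9.54908871e-01,
        -1.57461263e+02],
       [ 0.00000000e+00,  0.00000000e+00,  0.00000000e+00,
         1.00000000e+00]])}
```

```bash
python3 - <<'E'
import cv2
for n in("scene","top"):
    i=cv2.imread(f"pics/{n}0.png"); cv2.imwrite(f"pics/{n}0b.png",cv2.resize(i,(800,600),interpolation=cv2.INTER_CUBIC))
E
```

```text
(no output)
```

View pics/scene0b.png

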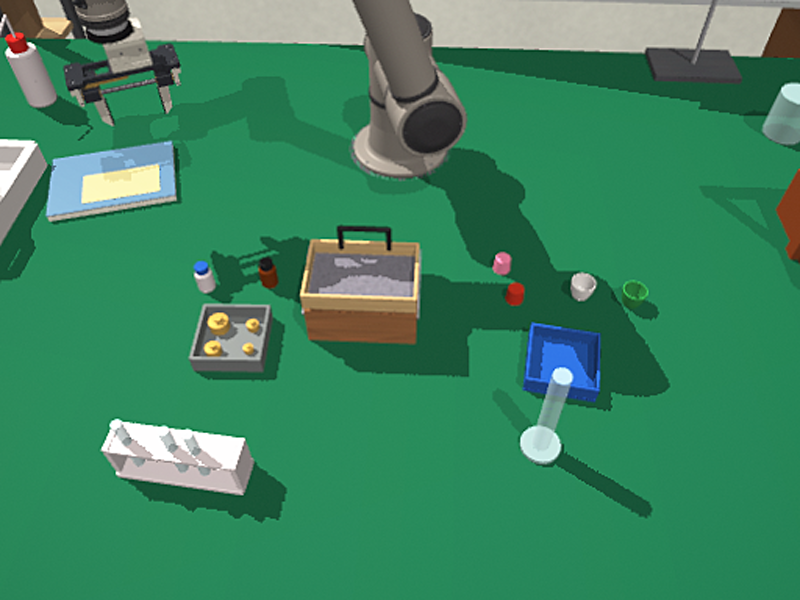

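View pics/top0b.png

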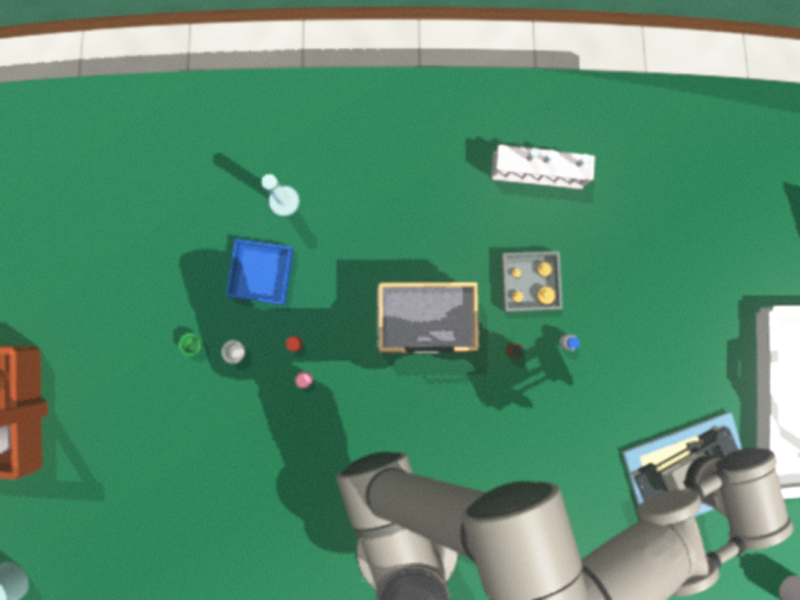

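The overview shows the box (top view ≈ 428,318 in the 800-wide picture), the amber bottle (514,350), the white bottle (570,342), the red stopper (293,343) next to a pink one (303,380), the white crucible (233,351) next to a green one (190,343), the basin (260,271), the weights (531,281) and the cylinder foot (284,201). I'll take crops next.

```bash
cat > h.py <<'E'
import numpy as np, cv2
from scipy.spatial.transform import Rotation as R
from scipy.optimize import brentq
def rot(e): return R.from_euler('xyz',e).as_matrix()
def campose(c,obs=None):
    if 'hand_eye' in c:
        T=np.eye(4);T[:3,:3]=rot(obs['tcp_rot']);T[:3,3]=obs['tool_pos']
        M=T@c['hand_eye'];return M[:3,:3],M[:3,3]
    return rot(c['rotation']),np.array(c['position'])
def ray(c,u,v):
    d=np.array([(u-c['cx'])/c['fx'],(v-c['cy'])/c['fy']]);p=d.copy()
    for _ in range(30): p=d/(1+c['k1']*(p@p))
    return np.array([p[0],p[1],1])
def w(c,u,v,z,obs=None):
    Rm,t=campose(c,obs);d=Rm@ray(c,u,v);return t+d*(z-t[2])/d[2]
def px(c,P,obs=None):
    Rm,t=campose(c,obs);q=Rm.T@(np.array(P)-t);s=q[:2]/q[2];s=s*(1+c['k1']*(s@s))
    return np.array([c['cx']+c['fx']*s[0],c['cy']+c['fy']*s[1]])
def crop(img,x0,y0,x1,y1,k,name):
    i=cv2.resize(img[y0:y1,x0:x1],None,fx=k,fy=k,interpolation=cv2.INTER_CUBIC)
    for x in range((x0+9)//10*10,x1,10):
        cv2.line(i,((x-x0)*k,0),((x-x0)*k,6),(255,255,255),1)
        if x%20==0: cv2.putText(i,str(x),((x-x0)*k-10,18),0,.4,(255,255,255),1)
    for y in range((y0+9)//10*10,y1,10):
        cv2.line(i,(0,(y-y0)*k),(6,(y-y0)*k),(255,255,255),1)
        if y%20==0: cv2.putText(i,str(y),(8,(y-y0)*k+4),0,.4,(255,255,255),1)
    cv2.imwrite('pics/'+name,i)
E
python3 - <<'E'
from h import *
t=cv2.imread('pics/top0.png');s=cv2.imread('pics/scene0.png')
crop(t,225,150,385,250,5,'tA.png');crop(t,100,90,230,260,4,'tB.png')
crop(s,110,130,290,250,4,'sA.png');crop(s,290,140,440,310,4,'sB.png')
E
```

```text
(no output)
```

View pics/tA.png

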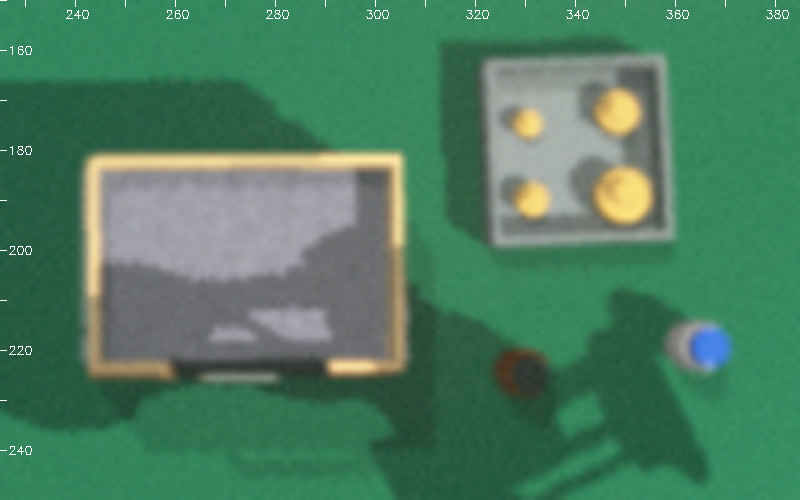

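View pics/tB.png

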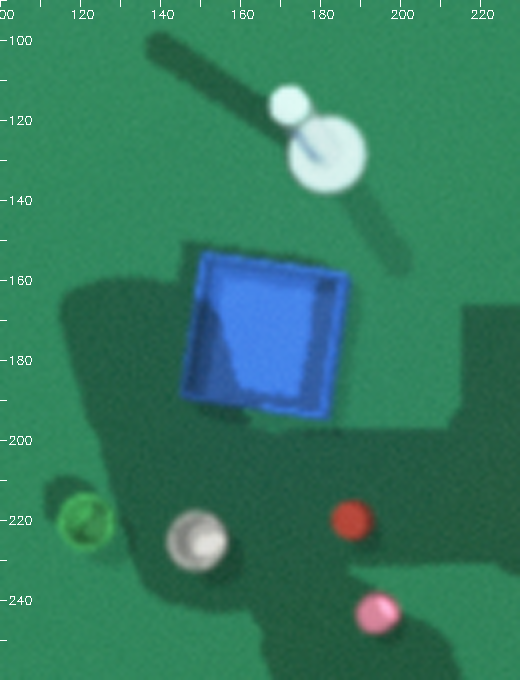

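View pics/sA.png

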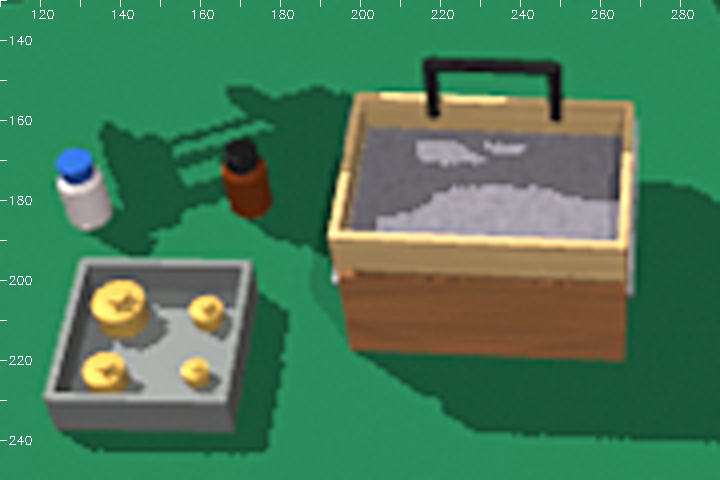

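View pics/sB.png

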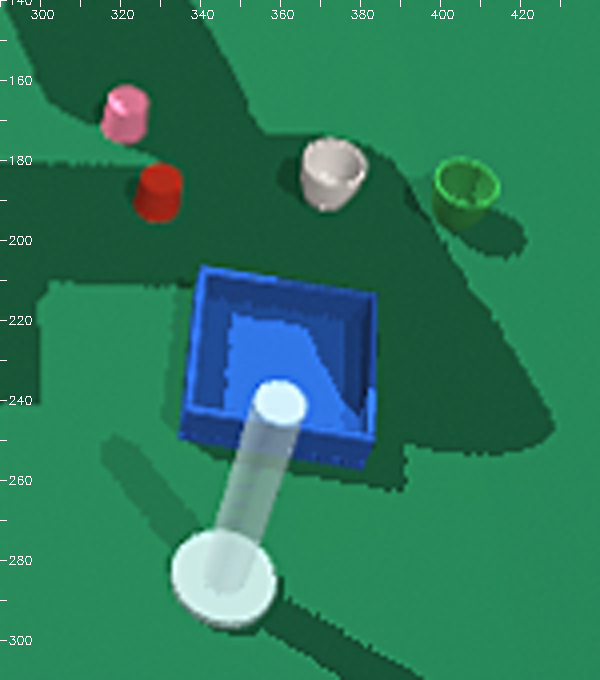

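```bash
cat > m.py <<'E'
from h import *
from plant import bot
import pickle
c=bot.capture('top');s=bot.capture('scene')
pickle.dump((c,s),open('cams.pkl','wb'))
f=lambda n,c,u,v,z:print(n,np.round(w(c,u,v,z),1))
f('amberT',c,330.5,225,58);f('amberS cap',s,170.3,166,58)
f('whiteT',c,366.5,219.5,58);f('whiteS',s,128.8,168.5,58)
f('stopT',c,188,219.3,30);f('stopS',s,330,184,30)
f('crucT',c,149,225,36);f('crucS',s,373.3,180.5,36)
f('pinkT',c,194,242.5,30);f('greenT',c,121.5,220,36)
for u,v in((151,153),(187,158.5),(181,194.5),(145.5,190)):f('basinT',c,u,v,35)
for u,v in((340.5,206.5),(384,213.5),(374.5,251),(335.5,243)):f('basinS',s,u,v,35)
f('cylfootT',c,181.5,128,3)
for u,v in((241.5,181),(305,181),(306,225),(242,225)):f('trayrimT',c,u,v,113)
for u,v in((199,153.5),(267,155.5),(268,240),(191.5,239)):f('trayrimS',s,u,v,113)
for u,v in((217,146.3),(249,147)):f('handleS',s,u,v,145)
f('boxbackbottomS',s,198,218,0);f('',s,266,219.5,0)
f('boxbacktopS',s,194,198,80);f('',s,267,199,80)
E
python3 m.py
```

```text
amberT [ 425.1 -226.2   58. ]
amberS cap [ 421.2 -226.3   58. ]
whiteT [ 441.  -344.2   58. ]
whiteS [ 436.6 -343.7   58. ]
stopT [446.8 231.2  30. ]
stopS [443.5 234.2  30. ]
crucT [428.9 357.7  36. ]
crucS [429.4 358.4  36. ]
pinkT [371.7 212.1  30. ]
greenT [445.2 448.9  36. ]
basinT [663.4 352.3  35. ]
basinT [644.  233.8  35. ]
basinT [527.1 253.1  35. ]
basinT [542.5 369.6  35. ]
basinS [528.2 257.1  35. ]
basinS [546.7 372.9  35. ]
basinS [667.2 332.3  35. ]
basinS [647.6 235.4  35. ]
cylfootT [750.9 257.    3. ]
trayrimT [564.   56.4 113. ]
trayrimT [ 562.7 -138.4  113. ]
trayrimT [ 427.9 -139.7  113. ]
trayrimT [429.8  55.8 113. ]
trayrimS [ 421.2 -137.5  113. ]
trayrimS [420.   51.4 113. ]
trayrimS [698.4  62.9 113. ]
trayrimS [ 704.3 -117.3  113. ]
handleS [423.1 -84.9 145. ]
handleS [421.7   2.1 145. ]
boxbackbottomS [ 559.9 -133.3    0. ]
 [556.   55.1   0. ]
boxbacktopS [ 553.7 -136.4   80. ]
 [547.9  56.2  80. ]
```

```bash
cat >> h.py <<'E'
def tri(*obs):
    A=np.zeros((3,3));b=np.zeros(3)
    for c,u,v in obs:
        Rm,t=campose(c);d=Rm@ray(c,u,v);d/=np.linalg.norm(d);P=np.eye(3)-np.outer(d,d);A+=P;b+=P@t
    return np.linalg.solve(A,b)
E
python3 - <<'E'
from h import *
import pickle
c,s=pickle.load(open('cams.pkl','rb'))
print('handle',tri((c,275,223.6),(s,233,146.6)))
for a,b in (((241.5,181),(267.5,190)),((305,181),(192.5,188.7)),((306,225),(198.7,153.7)),((242,225),(268.7,155.7))):
    print(tri((c,*a),(s,*b)))
print('amber',tri((c,330.5,225),(s,170.3,166)),'white',tri((c,366.5,219.5),(s,128.8,168.5)))
E
```

```text
handle [434.37530133 -40.83098841 156.84172008]
[562.56171412  56.59201115 134.19234058]
[ 561.55512298 -135.13182378  127.33326361]
[ 427.95950874 -137.84889739  119.030608  ]
[430.13069529  55.96695671 122.70978104]
amber [ 425.17517739 -225.15189876   62.27192526] white [ 440.94737801 -342.25260365   62.79277763]
```

arm_command --targets '[{"x":2,"y":3,"z":0.5,"roll":0.1},{"x":4,"y":7,"z":1,"roll":0.2},{"x":6,"y":11,"z":1.5,"roll":0.3},{"x":8,"y":15,"z":2,"roll":0.4},{"x":10,"y":19,"z":2,"roll":0.5},{"x":12,"y":23,"z":2,"roll":0.6},{"x":13.5,"y":26,"z":2,"roll":0.7},{"x":14,"y":28,"z":2,"roll":0.75}]' --fingers 1

```text
time: 0.92
tool_pos: [366.5, -191.4, 246.9]
tcp_rot: [3.141, -0.001, 1.2]
contact_force: [0.8, -0.1, 0.2]
grip_width: 92.2
```

arm_command --targets '[{"x":1.5,"y":3,"z":-0.5,"roll":0.1},{"x":3,"y":6.5,"z":-1,"roll":0.2},{"x":4.5,"y":10,"z":-1.5,"roll":0.3},{"x":5.5,"y":13,"z":-1.5,"roll":0.377},{"x":6.5,"y":15,"z":-1.5,"roll":0.377},{"x":6.5,"y":15.2,"z":-1.5,"roll":0.377},{"x":6.5,"y":15.2,"z":-1.5,"roll":0.377}]'

```text
time: 1.5
tool_pos: [430.5, -41.2, 231.6]
tcp_rot: [-3.141, 0.0, 1.573]
contact_force: [-0.6, -0.2, -0.6]
grip_width: 91.7
```

```bash
python3 - <<'E'
from h import *
from plant import bot
o=bot.get_obs();c=bot.capture('wrist');print(o['tool_pos'],o['tcp_rot'])
c['o']=o
import pickle;pickle.dump(c,open('w1.pkl','wb'))
cv2.imwrite('pics/w1.png',c['img'])
t=bot.capture('top');cv2.imwrite('pics/t1.png',t['img'])
E
```

```text
[430.4677028  -41.20491857 231.62051715] [-3.14127099e+00  9.79306552e-05  1.57343477e+00]
```

View pics/w1.png

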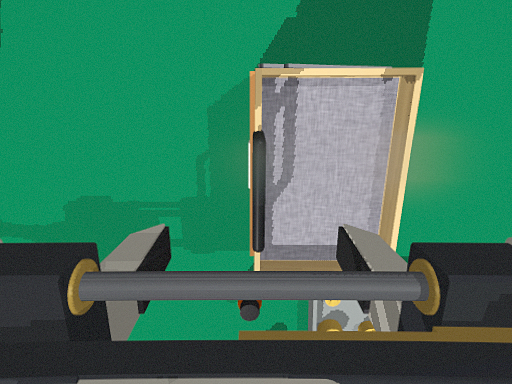

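The wrist picture shows the handle bar from (260,133) to (259,249), between the open fingers, with the tray to its right.

```bash
python3 - <<'E'
from h import *
import pickle
c=pickle.load(open('w1.pkl','rb'));o=c['o']
crop(c['img'],220,50,440,270,3,'w1c.png')
for z in(145,150,155,160):
    a=w(c,260,132,z,o);b=w(c,259,250,z,o);print(z,a,b,a-b)
E
```

```text
145 [435.63472039   8.07243174 145.        ] [435.6323804  -92.58960743 145.        ] [2.33998906e-03 1.00662039e+02 0.00000000e+00]
150 [435.52933856   8.72059773 150.        ] [435.5270465  -89.87932064 150.        ] [2.29205302e-03 9.85999184e+01 0.00000000e+00]
155 [435.42395672   9.36876372 155.        ] [435.42171261 -87.16903385 155.        ] [2.24411697e-03 9.65377976e+01 0.00000000e+00]
160 [435.31857489  10.01692971 160.        ] [435.31637871 -84.45874706 160.        ] [2.19618092e-03 9.44756768e+01 0.00000000e+00]
```

View pics/w1c.png

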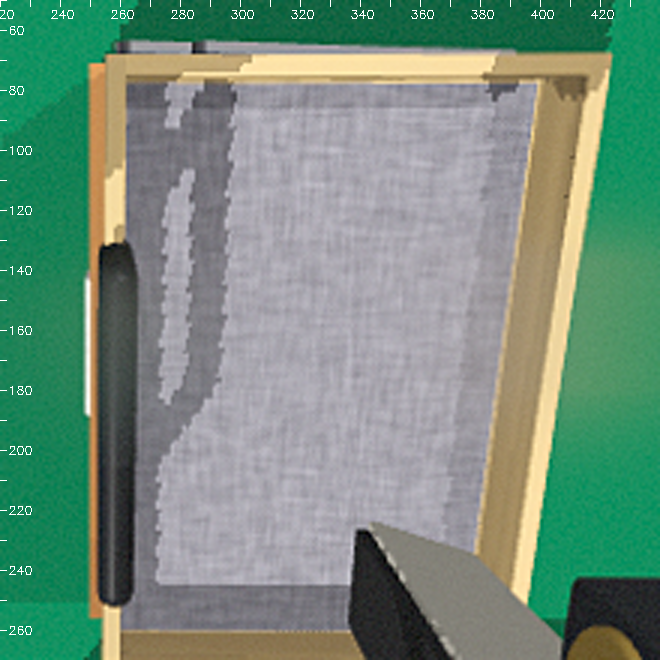

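arm_command --targets '[{"x":0.5,"y":0.2,"z":-2,"roll":0},{"x":0.5,"y":0.2,"z":-4,"roll":0},{"x":0.5,"y":0.2,"z":-6,"roll":0},{"x":0.5,"y":0.2,"z":-7.5,"roll":0},{"x":0.5,"y":0.2,"z":-8.5,"roll":0},{"x":0.5,"y":0.2,"z":-9.2,"roll":0},{"x":0.5,"y":0.2,"z":-9.2,"roll":0}]'

```text
time: 2.18
tool_pos: [434.5, -41.0, 138.7]
tcp_rot: [-3.139, -0.0, 1.569]
contact_force: [-0.6, 0.2, 0.6]
grip_width: 91.8
```

arm_command --targets '[{"x":0},{"x":0},{"x":0},{"x":0},{"x":0},{"x":0},{"x":0},{"x":0}]' --fingers 0

```text
$.targets[0]: bad value
```

```bash
python3 - <<'E'
from h import *
from plant import bot
o=bot.get_obs();print(o['tool_pos'],o['contact_force'],o['grip_width'])
c=bot.capture('scene');crop(c['img'],170,60,330,240,3,'s2.png')
E
```

```text
[434.48245116 -41.03100595 138.65184386] [-0.5834688   0.17203747  0.61066234] 91.82063854543745
```

View pics/s2.png

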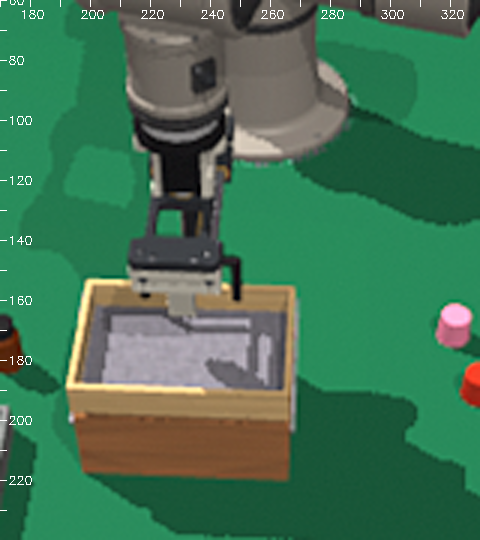

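The scene view shows the gripper astride the bar: body around (228,145), handle post at (249,148). I'll close the fingers.

arm_command --targets '[{"x":0,"y":0,"z":0,"roll":0},{"x":0,"y":0,"z":0,"roll":0},{"x":0,"y":0,"z":0,"roll":0},{"x":0,"y":0,"z":0,"roll":0},{"x":0,"y":0,"z":0,"roll":0},{"x":0,"y":0,"z":0,"roll":0}]' --fingers 0

```text
time: 2.73
tool_pos: [435.5, -40.1, 139.9]
tcp_rot: [3.141, 0.0, 1.571]
contact_force: [1.0, 0.1, 0.3]
grip_width: 56.5
```

arm_command --targets '[{"x":0,"y":0,"z":0,"roll":0},{"x":0,"y":0,"z":0,"roll":0},{"x":0,"y":0,"z":0,"roll":0},{"x":0,"y":0,"z":0,"roll":0},{"x":0,"y":0,"z":0,"roll":0},{"x":0,"y":0,"z":0,"roll":0},{"x":0,"y":0,"z":0,"roll":0},{"x":0,"y":0,"z":0,"roll":0}]'

```text
time: 3.4
tool_pos: [434.3, -40.1, 139.5]
tcp_rot: [-3.139, -0.0, 1.571]
contact_force: [-4.0, -0.9, 1.7]
grip_width: 8.7
```

```bash
python3 - <<'E'
import numpy as np
def p(q): a=np.radians(165)-q; return np.array([10*(np.cos(a)+.966),10*(np.sin(a)-.259)])
for q0 in(.06,.12,.18): print(q0,p(q0),[tuple(np.round(p(q)-p(q0),2)) for q in np.linspace(q0,2.17,25)[1::3]])
q=np.linspace(.12,2.17,25)
print([tuple(np.round(p(x)-p(.12),1)) for x in q])
E
```

```text
0.06 [0.17332146 0.57274093] [(np.float64(0.31), np.float64(0.82)), (np.float64(1.67), np.float64(3.07)), (np.float64(3.57), np.float64(4.9)), (np.float64(5.87), np.float64(6.16)), (np.float64(8.43), np.float64(6.78)), (np.float64(11.06), np.float64(6.71)), (np.float64(13.58), np.float64(5.96)), (np.float64(15.81), np.float64(4.58))]
0.12 [0.38004297 1.13590896] [(np.float64(0.35), np.float64(0.78)), (np.float64(1.78), np.float64(2.89)), (np.float64(3.71), np.float64(4.58)), (np.float64(5.99), np.float64(5.72)), (np.float64(8.49), np.float64(6.24)), (np.float64(11.05), np.float64(6.12)), (np.float64(13.48), np.float64(5.35)), (np.float64(15.65), np.float64(3.99))]
0.18 [0.62016231 1.68566774] [(np.float64(0.39), np.float64(0.73)), (np.float64(1.88), np.float64(2.71)), (np.float64(3.83), np.float64(4.26)), (np.float64(6.09), np.float64(5.28)), (np.float64(8.53), np.float64(5.71)), (np.float64(11.0), np.float64(5.53)), (np.float64(13.36), np.float64(4.74)), (np.float64(15.44), np.float64(3.4))]
[(np.float64(0.0), np.float64(0.0)), (np.float64(0.4), np.float64(0.8)), (np.float64(0.8), np.float64(1.5)), (np.float64(1.2), np.float64(2.2)), (np.float64(1.8), np.float64(2.9)), (np.float64(2.4), np.float64(3.5)), (np.float64(3.0), np.float64(4.1)), (np.float64(3.7), np.float64(4.6)), (np.float64(4.4), np.float64(5.0)), (np.float64(5.2), np.float64(5.4)), (np.float64(6.0), np.float64(5.7)), (np.float64(6.8), np.float64(6.0)), (np.float64(7.6), np.float64(6.1)), (np.float64(8.5), np.float64(6.2)), (np.float64(9.3), np.float64(6.3)), (np.float64(10.2), np.float64(6.2)), (np.float64(11.0), np.float64(6.1)), (np.float64(11.9), np.float64(5.9)), (np.float64(12.7), np.float64(5.7)), (np.float64(13.5), np.float64(5.3)), (np.float64(14.2), np.float64(5.0)), (np.float64(15.0), np.float64(4.5)), (np.float64(15.6), np.float64(4.0)), (np.float64(16.3), np.float64(3.4)), (np.float64(16.9), np.float64(2.8))]
```

arm_command --targets '[{"x":0.2,"y":0,"z":0.4,"roll":0},{"x":0.4,"y":0,"z":0.8,"roll":0},{"x":0.6,"y":0,"z":1.15,"roll":0},{"x":0.8,"y":0,"z":1.5,"roll":0},{"x":1.0,"y":0,"z":1.85,"roll":0},{"x":1.2,"y":0,"z":2.2,"roll":0},{"x":1.5,"y":0,"z":2.55,"roll":0},{"x":1.8,"y":0,"z":2.9,"roll":0}]'

```text
time: 4.07
tool_pos: [453.3, -40.1, 168.9]
tcp_rot: [-3.141, -0.0, 1.571]
contact_force: [-2.3, -1.1, -4.4]
grip_width: 8.8
```

arm_command --targets '[{"x":0.6,"y":0,"z":0.6,"roll":0},{"x":1.2,"y":0,"z":1.2,"roll":0},{"x":1.9,"y":0,"z":1.7,"roll":0},{"x":2.6,"y":0,"z":2.1,"roll":0},{"x":3.4,"y":0,"z":2.5,"roll":0},{"x":4.2,"y":0,"z":2.8,"roll":0},{"x":5.0,"y":0,"z":3.1,"roll":0},{"x":5.8,"y":0,"z":3.2,"roll":0}]'

```text
time: 4.73
tool_pos: [511.4, -40.1, 199.6]
tcp_rot: [-3.138, -0.0, 1.571]
contact_force: [-3.1, -2.2, -13.5]
grip_width: 8.9
```

arm_command --targets '[{"x":0.9,"y":0,"z":0.05,"roll":0},{"x":1.7,"y":0,"z":0.05,"roll":0},{"x":2.6,"y":0,"z":0,"roll":0},{"x":3.4,"y":0,"z":-0.1,"roll":0},{"x":4.3,"y":0,"z":-0.3,"roll":0},{"x":5.1,"y":0,"z":-0.5,"roll":0},{"x":5.9,"y":0,"z":-0.9,"roll":0},{"x":6.6,"y":0,"z":-1.2,"roll":0}]'

```text
time: 5.4
tool_pos: [576.2, -40.2, 187.6]
tcp_rot: [-3.136, -0.0, 1.571]
contact_force: [-10.7, -3.2, -13.2]
grip_width: 9.1
```

arm_command --targets '[{"x":0.4,"y":0,"z":-0.25,"roll":0},{"x":0.8,"y":0,"z":-0.45,"roll":0},{"x":1.1,"y":0,"z":-0.7,"roll":0},{"x":1.4,"y":0,"z":-0.95,"roll":0},{"x":1.8,"y":0,"z":-1.25,"roll":0},{"x":2.1,"y":0,"z":-1.5,"roll":0},{"x":2.4,"y":0,"z":-1.85,"roll":0},{"x":2.6,"y":0,"z":-2.1,"roll":0}]'

```text
time: 6.07
tool_pos: [601.5, -40.2, 166.8]
tcp_rot: [-3.135, -0.0, 1.571]
contact_force: [-10.8, -1.8, -7.7]
grip_width: 8.7
```

arm_command --targets '[{"x":0,"y":0,"z":0,"roll":0},{"x":0,"y":0,"z":0,"roll":0},{"x":0,"y":0,"z":0,"roll":0},{"x":0,"y":0,"z":0,"roll":0},{"x":0,"y":0,"z":2,"roll":0},{"x":0,"y":0,"z":4,"roll":0},{"x":0,"y":0,"z":6,"roll":0},{"x":0,"y":0,"z":8,"roll":0}]' --fingers 0.62

```text
time: 6.73
tool_pos: [604.3, -40.0, 250.0]
tcp_rot: [3.138, 0.0, 1.571]
contact_force: [1.2, -0.3, -0.0]
grip_width: 55.6
```

arm_command --targets '[{"x":-2,"y":-2,"z":0,"roll":0},{"x":-5,"y":-5,"z":0,"roll":0},{"x":-8,"y":-8,"z":0,"roll":0},{"x":-11,"y":-11,"z":0,"roll":0},{"x":-14,"y":-14,"z":-1,"roll":0},{"x":-16,"y":-16.5,"z":-4,"roll":0},{"x":-17.4,"y":-18,"z":-7,"roll":0},{"x":-17.8,"y":-18.5,"z":-9,"roll":0}]'

```text
time: 7.4
tool_pos: [423.5, -227.4, 157.0]
tcp_rot: [3.141, 0.002, 1.568]
contact_force: [-0.0, 0.2, -0.2]
grip_width: 57.0
```

```bash
python3 - <<'E'
from h import *
from plant import bot
import pickle
o=bot.get_obs();c=bot.capture('wrist');cv2.imwrite('pics/w3.png',c['img'])
t=bot.capture('top');crop(t['img'],225,120,385,250,5,'t3.png')
print(o['tool_pos']);print('amber px expected',px(c,(425,-226,58),o))
E
```

```text
[ 423.50288593 -227.43315874  156.98250038]
amber px expected [254.72223491 186.80100724]
```

View pics/w3.png

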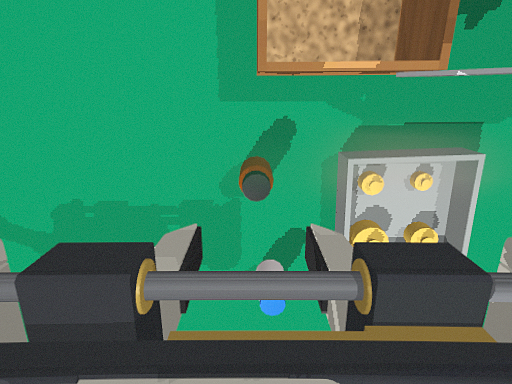

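View pics/t3.png

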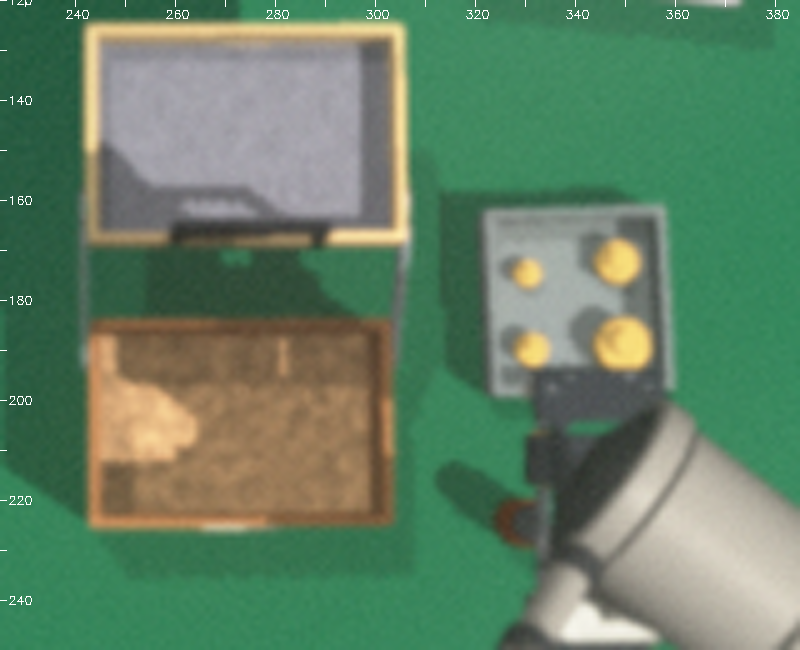

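The amber cap at (256,186) is within 1.5 px of where my measurement predicted it, and the tray is fully open with the empty compartment visible. I'll descend on the bottle.

arm_command --targets '[{"x":0,"y":-0.1,"z":-3,"roll":0},{"x":0,"y":-0.1,"z":-6,"roll":0},{"x":0,"y":-0.1,"z":-9,"roll":0},{"x":0,"y":-0.1,"z":-11,"roll":0},{"x":0,"y":-0.1,"z":-12.5,"roll":0},{"x":0,"y":-0.1,"z":-13.7,"roll":0},{"x":0,"y":-0.1,"z":-14.3,"roll":0},{"x":0,"y":-0.1,"z":-14.3,"roll":0}]'

```text
time: 8.17
tool_pos: [426.9, -226.1, 15.1]
tcp_rot: [3.14, 0.001, 1.572]
contact_force: [0.1, -0.7, 0.3]
grip_width: 57.0
```

arm_command --targets '[{"x":0,"y":0,"z":0,"roll":0},{"x":0,"y":0,"z":0,"roll":0},{"x":0,"y":0,"z":0,"roll":0},{"x":0,"y":0,"z":0,"roll":0},{"x":0,"y":0,"z":0,"roll":0},{"x":0,"y":0,"z":0,"roll":0},{"x":0,"y":0,"z":0,"roll":0}]' --fingers 0.2

```text
time: 8.75
tool_pos: [425.9, -226.4, 15.4]
tcp_rot: [3.14, 0.001, 1.571]
contact_force: [0.1, 0.2, 5.9]
grip_width: 31.1
```

```bash
python3 - <<'E'
from h import *
import pickle
c,s=pickle.load(open('cams.pkl','rb'))
for u,v in((243,184),(303,184),(303.5,225.3),(243,225.3)):print(w(c,u,v,80))
for u,v in((324,199),(359,197)):print(w(c,u,v,35))
E
```

```text
[556.84562766  52.03808975  80.        ]
[ 555.50491593 -136.44688934   80.        ]
[ 425.95780745 -136.34202344   80.        ]
[427.86018536  52.9787882   80.        ]
[ 508.9393622  -210.43366831   35.        ]
[ 514.35878356 -326.71190481   35.        ]
```

arm_command --targets '[{"x":0,"y":0,"z":0.5,"roll":0},{"x":0,"y":0,"z":2,"roll":0},{"x":0,"y":0,"z":4,"roll":0},{"x":0,"y":0,"z":7,"roll":0},{"x":0,"y":0,"z":10,"roll":0},{"x":0.5,"y":2,"z":12,"roll":0},{"x":1.2,"y":4.5,"z":12.5,"roll":0},{"x":2,"y":7.5,"z":12.5,"roll":0}]'

```text
time: 9.42
tool_pos: [446.4, -151.7, 142.0]
tcp_rot: [3.138, 0.002, 1.568]
contact_force: [0.6, 0.6, -0.3]
grip_width: 31.1
```

arm_command --targets '[{"x":0.9,"y":3,"z":0,"roll":0},{"x":1.8,"y":6,"z":0,"roll":0},{"x":2.7,"y":9,"z":0,"roll":0},{"x":3.4,"y":12,"z":0,"roll":0},{"x":4,"y":14,"z":0,"roll":0},{"x":4.2,"y":15.1,"z":0,"roll":0},{"x":4.2,"y":15.1,"z":-1.5,"roll":0},{"x":4.2,"y":15.1,"z":-3,"roll":0}]'

```text
time: 10.08
tool_pos: [487.9, 0.2, 110.1]
tcp_rot: [3.14, 0.001, 1.572]
contact_force: [-0.1, -0.1, -0.9]
grip_width: 31.1
```

```bash
python3 - <<'E'
from h import *
from plant import bot
o=bot.get_obs();c=bot.capture('wrist');cv2.imwrite('pics/w4.png',c['img']);print(o['tool_pos'],o['grip_width'])
E
```

```text
[4.87943095e+02 2.02437603e-01 1.10099704e+02] 31.131708384549658
```

View pics/w4.png

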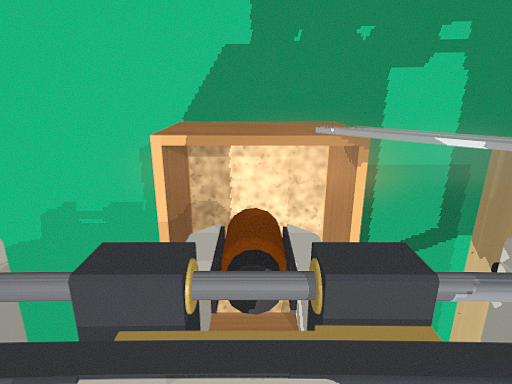

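The amber bottle hangs upright between the jaws over the compartment. I'll lower it.

arm_command --targets '[{"x":0,"y":0,"z":-2,"roll":0},{"x":0,"y":0,"z":-4,"roll":0},{"x":0,"y":0,"z":-6,"roll":0},{"x":0,"y":0,"z":-7.5,"roll":0},{"x":0,"y":0,"z":-8.3,"roll":0},{"x":0,"y":0,"z":-8.6,"roll":0},{"x":0,"y":0,"z":-8.8,"roll":0},{"x":0,"y":0,"z":-8.9,"roll":0}]'

```text
time: 10.8
tool_pos: [487.8, -0.4, 21.4]
tcp_rot: [3.141, 0.0, 1.571]
contact_force: [-3.8, -0.9, 10.9]
grip_width: 31.4
```

arm_command --targets '[{"x":0,"y":0,"z":0,"roll":0},{"x":0,"y":0,"z":0,"roll":0},{"x":0,"y":0,"z":0,"roll":0},{"x":0,"y":0,"z":0,"roll":0}]' --fingers 0.46

```text
time: 11.13
tool_pos: [487.8, -0.2, 21.2]
tcp_rot: [3.14, 0.0, 1.571]
contact_force: [-0.5, 0.6, 0.6]
grip_width: 42.1
```

arm_command --targets '[{"x":0,"y":0,"z":1,"roll":0},{"x":0,"y":0,"z":3,"roll":0},{"x":0,"y":0,"z":6,"roll":0},{"x":0,"y":0,"z":9,"roll":0},{"x":0,"y":0,"z":12,"roll":0},{"x":-0.5,"y":-3,"z":13,"roll":0},{"x":-1,"y":-6.5,"z":13,"roll":0},{"x":-1.5,"y":-10,"z":13,"roll":0}]'

```text
time: 11.8
tool_pos: [472.8, -100.9, 152.9]
tcp_rot: [3.138, 0.001, 1.573]
contact_force: [-0.3, 0.1, -0.7]
grip_width: 42.1
```

arm_command --targets '[{"x":-0.5,"y":-4,"z":0,"roll":0},{"x":-1,"y":-8,"z":0,"roll":0},{"x":-1.5,"y":-12,"z":0,"roll":0},{"x":-2,"y":-16,"z":0,"roll":0},{"x":-2.5,"y":-20,"z":0,"roll":0},{"x":-3,"y":-23,"z":0,"roll":0},{"x":-3.2,"y":-24.3,"z":0,"roll":0},{"x":-3.2,"y":-24.3,"z":0,"roll":0}]' --fingers 0.6

```text
time: 12.47
tool_pos: [439.7, -345.9, 151.2]
tcp_rot: [3.141, 0.001, 1.567]
contact_force: [0.2, 0.5, 1.1]
grip_width: 54.9
```

```bash
python3 - <<'E'
from h import *
from plant import bot
o=bot.get_obs();c=bot.capture('wrist');cv2.imwrite('pics/w5.png',c['img']);print(o['tool_pos'],px(c,(441,-343.5,58),o))
t=bot.capture('top');crop(t['img'],225,120,385,250,5,'t5.png')
E
```

```text
[ 439.72167831 -345.87555088  151.17883096] [254.5459825  187.84088447]
```

View pics/w5.png

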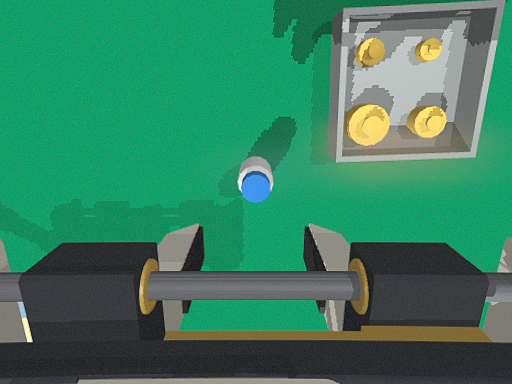

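View pics/t5.png

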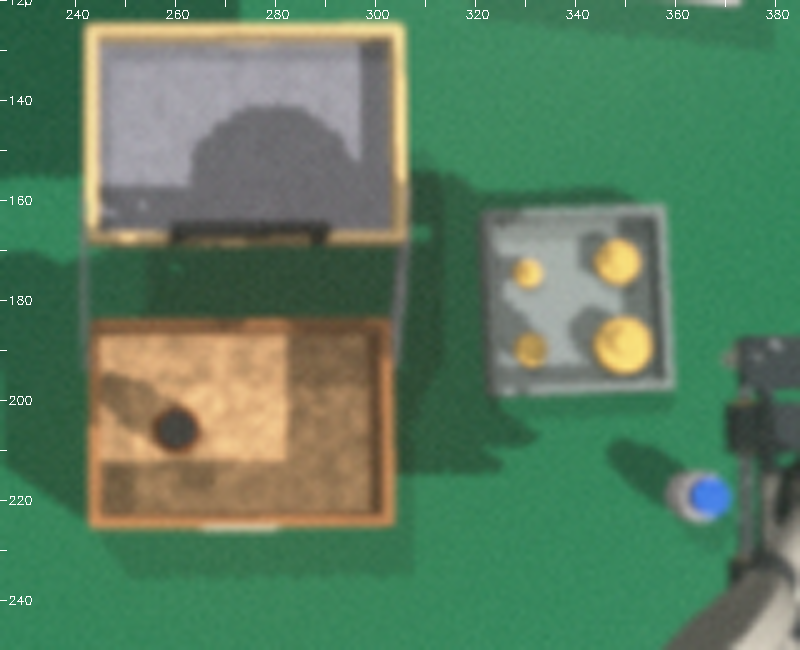

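The amber bottle stands in the box (top view 260,205), and the white cap at (256,187) matches the prediction. Next I'll grasp the white bottle.

arm_command --targets '[{"x":0.1,"y":0,"z":-3,"roll":0},{"x":0.1,"y":0,"z":-6,"roll":0},{"x":0.1,"y":0,"z":-9,"roll":0},{"x":0.1,"y":0,"z":-11,"roll":0},{"x":0.1,"y":0,"z":-12.5,"roll":0},{"x":0.1,"y":0,"z":-13.3,"roll":0},{"x":0.1,"y":0,"z":-13.6,"roll":0},{"x":0.1,"y":0,"z":-13.6,"roll":0}]'

```text
time: 13.23
tool_pos: [441.8, -342.1, 14.8]
tcp_rot: [-3.141, -0.001, 1.572]
contact_force: [-0.8, 0.6, 0.5]
grip_width: 55.1
```

arm_command --targets '[{"x":0,"y":0,"z":0,"roll":0},{"x":0,"y":0,"z":0,"roll":0},{"x":0,"y":0,"z":0,"roll":0},{"x":0,"y":0,"z":0,"roll":0},{"x":0,"y":0,"z":0,"roll":0},{"x":0,"y":0,"z":0,"roll":0},{"x":0,"y":0,"z":0,"roll":0}]' --fingers 0.2

```text
time: 13.82
tool_pos: [441.7, -343.5, 15.4]
tcp_rot: [3.141, 0.001, 1.571]
contact_force: [-0.4, 1.4, 5.9]
grip_width: 31.2
```

arm_command --targets '[{"x":0,"y":0,"z":0.5,"roll":0},{"x":0,"y":0,"z":2,"roll":0},{"x":0,"y":0,"z":4,"roll":0},{"x":0,"y":0,"z":7,"roll":0},{"x":0,"y":0,"z":10,"roll":0},{"x":0.5,"y":2,"z":12,"roll":0},{"x":1.2,"y":5,"z":12.5,"roll":0},{"x":2,"y":8,"z":12.5,"roll":0}]'

```text
time: 14.48
tool_pos: [462.1, -263.5, 141.9]
tcp_rot: [3.138, 0.002, 1.569]
contact_force: [1.1, -0.1, -0.7]
grip_width: 31.0
```

arm_command --targets '[{"x":0.6,"y":3.5,"z":0,"roll":0},{"x":1.2,"y":7,"z":0,"roll":0},{"x":1.8,"y":10.5,"z":0,"roll":0},{"x":2.2,"y":14,"z":0,"roll":0},{"x":2.6,"y":16.5,"z":0,"roll":0},{"x":2.6,"y":17.8,"z":0,"roll":0},{"x":2.6,"y":17.8,"z":-1.5,"roll":0},{"x":2.6,"y":17.8,"z":-3,"roll":0}]'

```text
time: 15.15
tool_pos: [488.0, -84.1, 110.2]
tcp_rot: [3.14, 0.001, 1.573]
contact_force: [-0.1, -0.1, -0.4]
grip_width: 31.0
```

arm_command --targets '[{"x":0,"y":0,"z":-2,"roll":0},{"x":0,"y":0,"z":-4,"roll":0},{"x":0,"y":0,"z":-6,"roll":0},{"x":0,"y":0,"z":-7.5,"roll":0},{"x":0,"y":0,"z":-8.3,"roll":0},{"x":0,"y":0,"z":-8.6,"roll":0},{"x":0,"y":0,"z":-8.8,"roll":0},{"x":0,"y":0,"z":-8.9,"roll":0}]'

```text
time: 15.82
tool_pos: [487.6, -85.3, 21.4]
tcp_rot: [3.141, 0.0, 1.571]
contact_force: [-3.7, 0.6, 10.5]
grip_width: 31.0
```

arm_command --targets '[{"x":0,"y":0,"z":0,"roll":0},{"x":0,"y":0,"z":0,"roll":0},{"x":0,"y":0,"z":0,"roll":0},{"x":0,"y":0,"z":0,"roll":0}]' --fingers 0.46

```text
time: 16.15
tool_pos: [487.8, -85.3, 21.2]
tcp_rot: [3.14, 0.0, 1.571]
contact_force: [-0.4, -0.5, -0.6]
grip_width: 41.7
```

arm_command --targets '[{"x":0,"y":0,"z":1,"roll":0},{"x":0,"y":0,"z":3,"roll":0},{"x":0,"y":0,"z":6,"roll":0},{"x":0,"y":0,"z":10,"roll":0},{"x":0,"y":0,"z":14,"roll":0},{"x":0,"y":0,"z":18,"roll":0},{"x":0,"y":0,"z":21,"roll":0},{"x":0,"y":0,"z":22.7,"roll":0}]'

```text
time: 16.82
tool_pos: [488.4, -85.4, 253.0]
tcp_rot: [3.135, 0.002, 1.571]
contact_force: [1.5, -0.2, 0.0]
grip_width: 42.2
```

arm_command --targets '[{"x":2,"y":1,"z":0,"roll":0},{"x":4.5,"y":2,"z":0,"roll":0},{"x":7,"y":3,"z":0,"roll":0},{"x":9.5,"y":4,"z":0,"roll":0},{"x":11,"y":4.5,"z":0,"roll":0},{"x":11.6,"y":4.5,"z":0,"roll":0},{"x":11.6,"y":4.5,"z":0,"roll":0}]'

```text
time: 17.4
tool_pos: [603.9, -40.0, 247.7]
tcp_rot: [-3.141, 0.0, 1.572]
contact_force: [-0.7, 0.9, -0.1]
grip_width: 42.2
```

```bash
python3 - <<'E'
from h import *
from plant import bot
t=bot.capture('top');crop(t['img'],225,120,385,250,5,'t6.png')
o=bot.get_obs();c=bot.capture('wrist');cv2.imwrite('pics/w6.png',c['img']);print(o['tool_pos'])
E
```

```text
[603.08019792 -40.30937102 247.77582057]
```

View pics/t6.png

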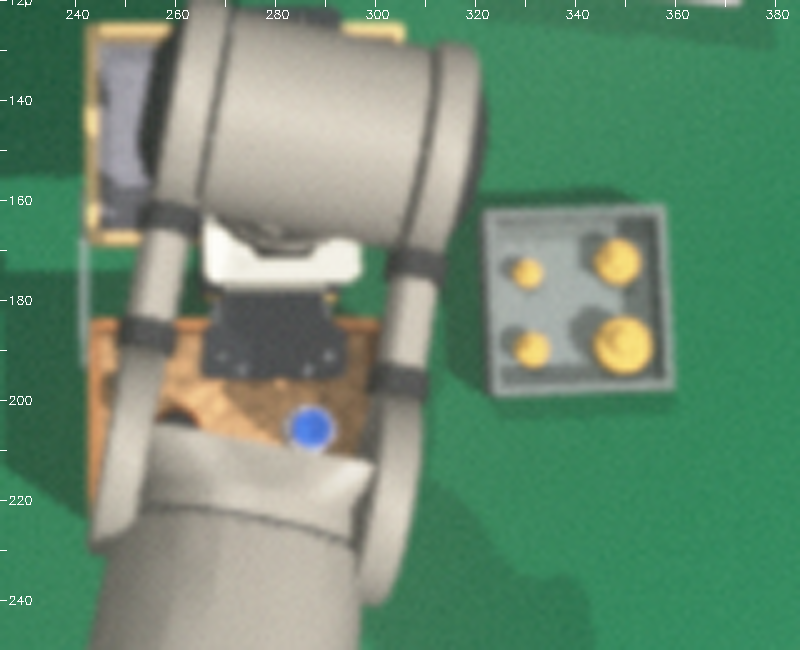

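View pics/w6.png

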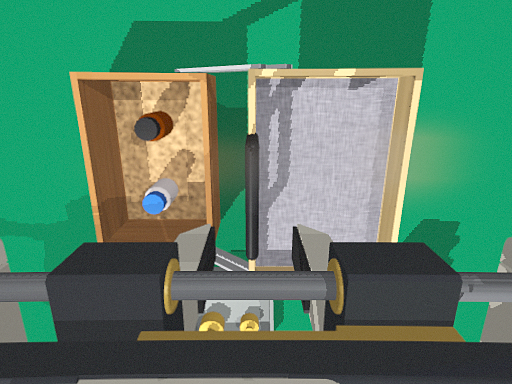

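Both bottles stand in the compartment (wrist view: amber 155,127, white 160,198). The bar at u=252 is centred between the jaws, so I'll regrip the handle and close the tray.

arm_command --targets '[{"x":0,"y":0,"z":-2,"roll":0},{"x":0,"y":0,"z":-4,"roll":0},{"x":0,"y":0,"z":-6,"roll":0},{"x":0,"y":0,"z":-7,"roll":0},{"x":0,"y":0,"z":-7.7,"roll":0},{"x":0,"y":0,"z":-7.7,"roll":0}]'

```text
time: 18.0
tool_pos: [602.5, -40.4, 170.0]
tcp_rot: [-3.14, -0.0, 1.57]
contact_force: [-0.0, -0.1, 0.1]
grip_width: 42.4
```

arm_command --targets '[{"x":0,"y":0,"z":0,"roll":0},{"x":0,"y":0,"z":0,"roll":0},{"x":0,"y":0,"z":0,"roll":0},{"x":0,"y":0,"z":0,"roll":0},{"x":0,"y":0,"z":0,"roll":0},{"x":0,"y":0,"z":0,"roll":0},{"x":0,"y":0,"z":0,"roll":0},{"x":0,"y":0,"z":0,"roll":0}]' --fingers 0

```text
time: 18.67
tool_pos: [602.7, -40.1, 170.4]
tcp_rot: [-3.14, -0.0, 1.571]
contact_force: [-4.4, -1.2, -1.9]
grip_width: 8.8
```

arm_command --targets '[{"x":-0.5,"y":0,"z":0.6,"roll":0},{"x":-1.2,"y":0,"z":1.2,"roll":0},{"x":-1.8,"y":0,"z":1.7,"roll":0},{"x":-2.6,"y":0,"z":2.1,"roll":0},{"x":-3.3,"y":0,"z":2.5,"roll":0},{"x":-4.1,"y":0,"z":2.8,"roll":0},{"x":-4.9,"y":0,"z":3.0,"roll":0},{"x":-5.8,"y":0,"z":3.2,"roll":0}]'

```text
time: 19.33
tool_pos: [545.7, -40.1, 203.9]
tcp_rot: [3.138, 0.0, 1.571]
contact_force: [3.1, 0.1, -4.8]
grip_width: 8.9
```

arm_command --targets '[{"x":-0.8,"y":0,"z":0.15,"roll":0},{"x":-1.7,"y":0,"z":0.2,"roll":0},{"x":-2.5,"y":0,"z":0.15,"roll":0},{"x":-3.4,"y":0,"z":0.05,"roll":0},{"x":-4.2,"y":0,"z":-0.1,"roll":0},{"x":-5.0,"y":0,"z":-0.35,"roll":0},{"x":-5.8,"y":0,"z":-0.65,"roll":0},{"x":-6.6,"y":0,"z":-1.0,"roll":0}]'

```text
time: 20.0
tool_pos: [479.0, -40.1, 193.7]
tcp_rot: [3.14, 0.0, 1.571]
contact_force: [3.0, 1.6, 1.9]
grip_width: 9.4
```

arm_command --targets '[{"x":-0.7,"y":0,"z":-0.4,"roll":0},{"x":-1.4,"y":0,"z":-0.9,"roll":0},{"x":-2.0,"y":0,"z":-1.5,"roll":0},{"x":-2.6,"y":0,"z":-2.1,"roll":0},{"x":-3.2,"y":0,"z":-2.8,"roll":0},{"x":-3.6,"y":0,"z":-3.5,"roll":0},{"x":-4.0,"y":0,"z":-4.2,"roll":0},{"x":-4.3,"y":0,"z":-4.9,"roll":0}]'

```text
time: 20.67
tool_pos: [433.6, -40.0, 142.9]
tcp_rot: [-3.137, -0.0, 1.571]
contact_force: [-5.1, -0.1, 4.1]
grip_width: 8.7
```

arm_command --targets '[{"x":-0.1,"y":0,"z":-0.3,"roll":0},{"x":-0.2,"y":0,"z":-0.6,"roll":0},{"x":-0.3,"y":0,"z":-0.9,"roll":0},{"x":-0.3,"y":0,"z":-1.1,"roll":0},{"x":-0.3,"y":0,"z":-1.1,"roll":0}]'

```text
time: 21.08
tool_pos: [429.8, -39.9, 131.5]
tcp_rot: [-3.134, -0.001, 1.571]
contact_force: [-8.7, -0.7, 2.2]
grip_width: 8.9
```

arm_command --targets '[{"x":0.05,"y":0,"z":-0.15,"roll":0},{"x":0.05,"y":0,"z":-0.3,"roll":0},{"x":0.05,"y":0,"z":-0.3,"roll":0}]'

```text
time: 21.33
tool_pos: [429.9, -40.0, 130.7]
tcp_rot: [-3.134, -0.0, 1.572]
contact_force: [-18.1, 0.2, 29.1]
grip_width: 8.9
```

arm_command --targets '[{"x":0,"y":0,"z":0,"roll":0},{"x":0,"y":0,"z":0,"roll":0},{"x":0,"y":0,"z":0,"roll":0},{"x":0,"y":0,"z":0.3,"roll":0},{"x":0,"y":0,"z":0.3,"roll":0},{"x":0,"y":0,"z":2,"roll":0},{"x":0,"y":0,"z":5,"roll":0},{"x":0,"y":0,"z":9,"roll":0}]' --fingers 0.55

```text
time: 22.0
tool_pos: [432.4, -39.8, 218.7]
tcp_rot: [-3.136, -0.002, 1.571]
contact_force: [1.3, -0.3, -0.2]
grip_width: 50.1
```

```bash
python3 - <<'E'
from h import *
from plant import bot
o=bot.get_obs();c=bot.capture('wrist');cv2.imwrite('pics/w7.png',c['img']);print(o['tool_pos'],o['tcp_rot'],o['contact_force'])
c=bot.capture('scene');crop(c['img'],170,100,330,240,5,'s7.png')
E
```

```text
[432.39768514 -39.76445562 218.65711728] [-3.13580221e+00 -1.57258378e-03  1.57075012e+00] [ 1.3226765  -0.25471823 -0.15754948]
```

View pics/w7.png

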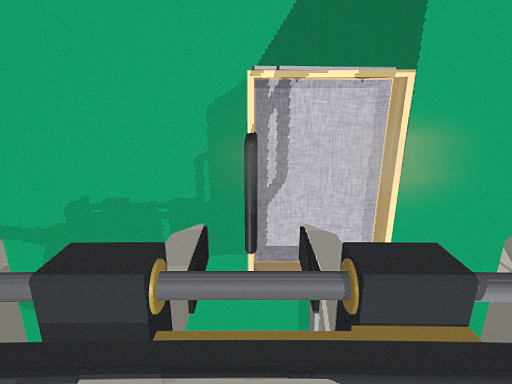

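View pics/s7.png

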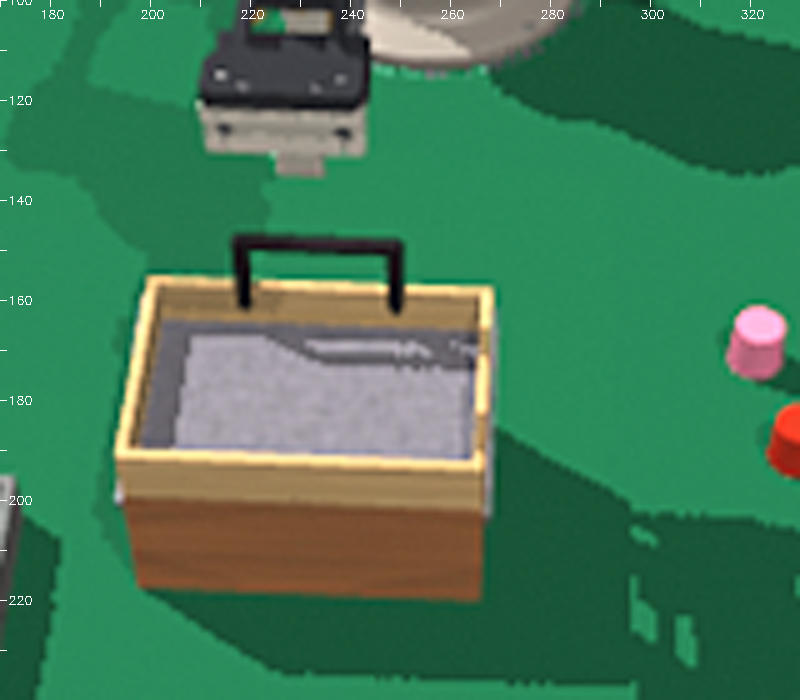

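The tray sits flush on the box (scene 205–267, 188–200) with the handle intact. The red stopper is at scene (329,188) and the pink one at (321,168). The white crucible is at scene (372,180) and the green one at (406,188). I'll go for the red stopper, turning the jaws along y on the way.

arm_command --targets '[{"x":0,"y":2,"z":0,"roll":-0.12},{"x":0,"y":4,"z":0,"roll":-0.24},{"x":0,"y":6,"z":0,"roll":-0.36},{"x":0.5,"y":8,"z":0,"roll":-0.48},{"x":0.5,"y":10,"z":0,"roll":-0.6},{"x":0.5,"y":12,"z":0,"roll":-0.72},{"x":1,"y":14,"z":0,"roll":-0.84},{"x":1,"y":16,"z":0,"roll":-0.96}]' --fingers 0.6

```text
time: 22.77
tool_pos: [444.4, 120.8, 219.2]
tcp_rot: [3.141, -0.0, 0.605]
contact_force: [-0.2, -0.3, 0.1]
grip_width: 55.0
```

arm_command --targets '[{"x":0.1,"y":2,"z":0,"roll":-0.12},{"x":0.2,"y":4,"z":-1,"roll":-0.24},{"x":0.3,"y":6,"z":-2,"roll":-0.36},{"x":0.3,"y":8,"z":-4,"roll":-0.48},{"x":0.3,"y":10,"z":-6,"roll":-0.6},{"x":0.3,"y":11.2,"z":-7,"roll":-0.611},{"x":0.3,"y":11.2,"z":-7,"roll":-0.611}]'

```text
time: 23.35
tool_pos: [445.2, 233.2, 146.8]
tcp_rot: [3.14, 0.005, 0.001]
contact_force: [-0.9, -0.8, -0.6]
grip_width: 55.0
```

```bash
python3 - <<'E'
from h import *
from plant import bot
o=bot.get_obs();c=bot.capture('wrist');cv2.imwrite('pics/w8.png',c['img']);print(o['tool_pos'],o['tcp_rot'],px(c,(446.8,232,30),o))
t=bot.capture('top');crop(t['img'],225,120,385,250,5,'t8.png')
E
```

```text
[445.24222125 233.21517535 146.75430001] [3.14038460e+00 4.91515538e-03 1.47740968e-03] [254.94886844 180.23539974]
```

View pics/w8.png

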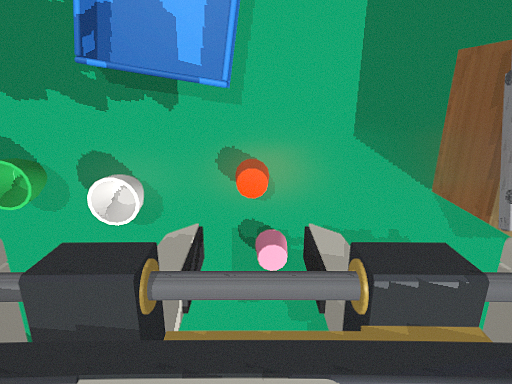

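View pics/t8.png

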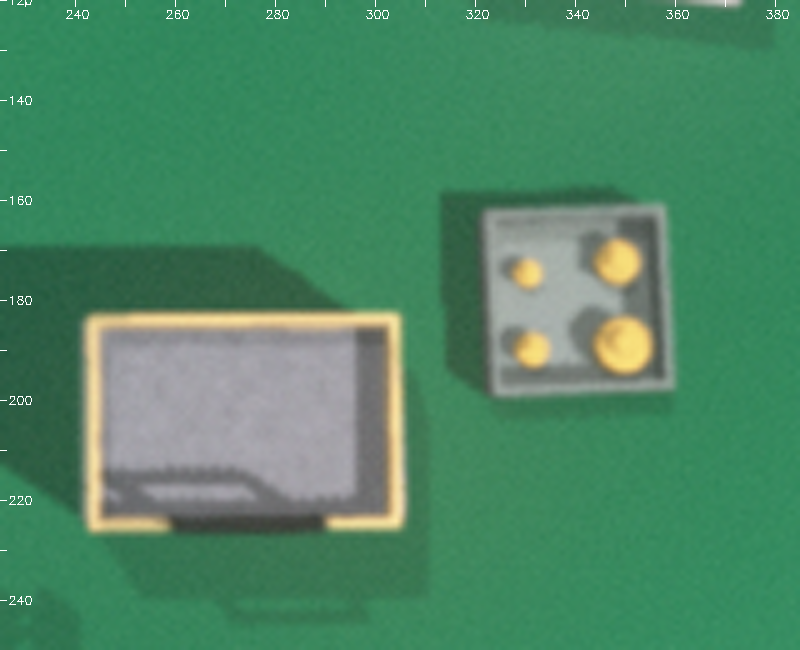

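The wrist view shows the red stopper at (252,182), predicted (255,180), with the pink one at (271,250). The jaws are over red only, so I'll descend.

arm_command --targets '[{"x":0,"y":0.1,"z":-3,"roll":0},{"x":0,"y":0.1,"z":-6,"roll":0},{"x":0,"y":0.1,"z":-9,"roll":0},{"x":0,"y":0.1,"z":-11.5,"roll":0},{"x":0,"y":0.1,"z":-13,"roll":0},{"x":0,"y":0.1,"z":-14,"roll":0},{"x":0,"y":0.1,"z":-14.4,"roll":0},{"x":0,"y":0.1,"z":-14.4,"roll":0}]'

```text
time: 24.12
tool_pos: [447.3, 232.4, 5.9]
tcp_rot: [3.141, -0.0, -0.001]
contact_force: [0.2, -1.3, -0.2]
grip_width: 55.1
```

arm_command --targets '[{"x":0,"y":0,"z":0,"roll":0},{"x":0,"y":0,"z":0,"roll":0},{"x":0,"y":0,"z":0,"roll":0},{"x":0,"y":0,"z":0,"roll":0},{"x":0,"y":0,"z":0,"roll":0},{"x":0,"y":0,"z":0,"roll":0},{"x":0,"y":0,"z":0,"roll":0}]' --fingers 0.1

```text
time: 24.7
tool_pos: [447.5, 233.0, 6.5]
tcp_rot: [-3.141, -0.001, -0.0]
contact_force: [-0.8, -0.7, 6.3]
grip_width: 31.0
```

arm_command --targets '[{"x":0,"y":0,"z":0.5,"roll":0},{"x":0,"y":0,"z":2,"roll":0},{"x":0,"y":0,"z":5,"roll":0},{"x":0,"y":0,"z":8,"roll":0},{"x":0,"y":0,"z":11.5,"roll":0},{"x":0.5,"y":-1.5,"z":14,"roll":0},{"x":1,"y":-4,"z":15,"roll":0},{"x":1.5,"y":-7,"z":15,"roll":0}]'

```text
time: 25.37
tool_pos: [463.5, 163.4, 159.0]
tcp_rot: [-3.14, -0.006, 0.002]
contact_force: [0.2, -0.5, -1.1]
grip_width: 30.9
```

arm_command --targets '[{"x":0.7,"y":-3.5,"z":0,"roll":0},{"x":1.4,"y":-7,"z":0,"roll":0},{"x":2.1,"y":-10.5,"z":0,"roll":0},{"x":2.8,"y":-14,"z":0,"roll":0},{"x":3.5,"y":-17,"z":0,"roll":0},{"x":3.5,"y":-18.3,"z":0,"roll":0},{"x":3.5,"y":-18.3,"z":0,"roll":0},{"x":3.5,"y":-18.3,"z":-1,"roll":0}]'

```text
time: 26.03
tool_pos: [497.8, -20.9, 147.1]
tcp_rot: [3.141, -0.003, -0.002]
contact_force: [0.3, 1.7, -0.4]
grip_width: 31.2
```

```bash
python3 - <<'E'
from h import *
from plant import bot
o=bot.get_obs();c=bot.capture('wrist');cv2.imwrite('pics/w9.png',c['img']);print(o['tool_pos'],o['grip_width'])
E
```

```text
[497.78916367 -20.87526881 147.10843414] 31.15980060879606
```

View pics/w9.png

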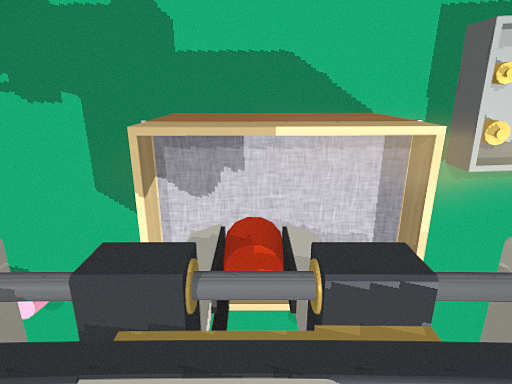

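The red stopper is held over the tray. I'll lower it.

arm_command --targets '[{"x":0,"y":0,"z":-1.5,"roll":0},{"x":0,"y":0,"z":-3,"roll":0},{"x":0,"y":0,"z":-4.2,"roll":0},{"x":0,"y":0,"z":-4.8,"roll":0},{"x":0,"y":0,"z":-5.1,"roll":0},{"x":0,"y":0,"z":-5.3,"roll":0},{"x":0,"y":0,"z":-5.4,"roll":0}]'

```text
time: 26.67
tool_pos: [497.2, -19.9, 92.0]
tcp_rot: [3.141, -0.0, 0.0]
contact_force: [-0.7, 0.9, -0.4]
grip_width: 30.9
```

arm_command --targets '[{"x":0,"y":0,"z":0,"roll":0},{"x":0,"y":0,"z":0,"roll":0},{"x":0,"y":0,"z":0,"roll":0},{"x":0,"y":0,"z":0,"roll":0}]' --fingers 0.5

```text
time: 27.0
tool_pos: [497.2, -20.2, 92.1]
tcp_rot: [3.141, -0.001, -0.0]
contact_force: [0.0, -0.3, 0.2]
grip_width: 45.3
```

arm_command --targets '[{"x":0,"y":0,"z":1,"roll":0},{"x":0,"y":0,"z":3,"roll":0},{"x":0,"y":0,"z":6,"roll":0},{"x":0,"y":1,"z":8,"roll":0},{"x":-0.5,"y":4,"z":8,"roll":0.05},{"x":-1.2,"y":7.5,"z":8,"roll":0.1},{"x":-1.8,"y":11,"z":8,"roll":0.15},{"x":-2.4,"y":14.5,"z":8,"roll":0.2}]'

```text
time: 27.67
tool_pos: [472.7, 126.0, 172.9]
tcp_rot: [3.141, -0.001, 0.201]
contact_force: [0.3, -0.4, 0.1]
grip_width: 45.9
```

arm_command --targets '[{"x":-0.7,"y":3.5,"z":0,"roll":0.05},{"x":-1.4,"y":7,"z":0,"roll":0.1},{"x":-2.1,"y":10.5,"z":0,"roll":0.15},{"x":-2.8,"y":14,"z":-0.5,"roll":0.15},{"x":-3.5,"y":17.5,"z":-1,"roll":0.15},{"x":-4.1,"y":20.5,"z":-2,"roll":0.15},{"x":-4.4,"y":23.3,"z":-2,"roll":0.15},{"x":-4.4,"y":23.3,"z":-2,"roll":0.15}]' --fingers 0.68

```text
time: 28.33
tool_pos: [427.7, 362.1, 152.1]
tcp_rot: [-3.14, -0.001, 0.354]
contact_force: [0.5, -0.7, 0.0]
grip_width: 62.7
```

```bash
python3 - <<'E'
from h import *
from plant import bot
o=bot.get_obs();c=bot.capture('wrist');cv2.imwrite('pics/w10.png',c['img']);print(o['tool_pos'],o['tcp_rot'],o['grip_width'],px(c,(429,358,36),o))
t=bot.capture('top');crop(t['img'],225,150,325,230,6,'t10.png')
E
```

```text
[427.72532766 362.11780358 152.05557838] [-3.13996591e+00 -8.10789076e-04  3.53649305e-01] 62.67406424145146 [258.63015523 183.19221025]
```

View pics/w10.png

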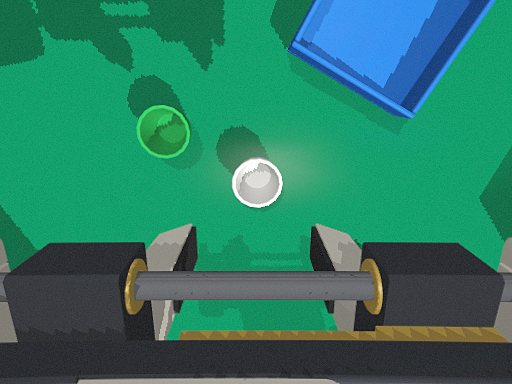

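View pics/t10.png

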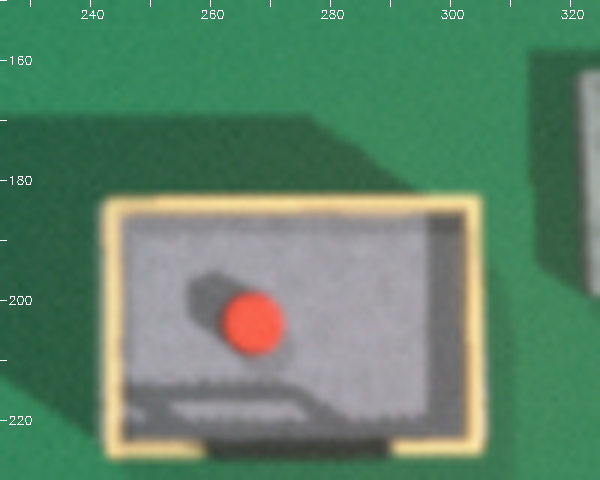

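The red stopper stands in the tray (top view 267,204), and the white crucible at (257,183) matches the prediction. I'll grasp it.

arm_command --targets '[{"x":0,"y":0,"z":-3,"roll":0},{"x":0,"y":0,"z":-6,"roll":0},{"x":0,"y":0,"z":-9,"roll":0},{"x":0,"y":0,"z":-11.5,"roll":0},{"x":0,"y":0,"z":-13,"roll":0},{"x":0,"y":0,"z":-13.6,"roll":0},{"x":0,"y":0,"z":-13.8,"roll":0},{"x":0,"y":0,"z":-13.8,"roll":0}]'

```text
time: 29.1
tool_pos: [429.7, 357.4, 14.4]
tcp_rot: [3.142, -0.001, 0.349]
contact_force: [-0.1, -0.1, 0.2]
grip_width: 62.4
```

arm_command --targets '[{"x":0,"y":0,"z":0,"roll":0},{"x":0,"y":0,"z":0,"roll":0},{"x":0,"y":0,"z":0,"roll":0},{"x":0,"y":0,"z":0,"roll":0},{"x":0,"y":0,"z":0,"roll":0},{"x":0,"y":0,"z":0,"roll":0}]' --fingers 0.2

```text
time: 29.6
tool_pos: [429.5, 358.2, 14.8]
tcp_rot: [-3.141, -0.002, 0.35]
contact_force: [-0.3, -1.4, 6.9]
grip_width: 44.2
```

arm_command --targets '[{"x":0,"y":0,"z":0.5,"roll":0},{"x":0,"y":0,"z":1.5,"roll":0},{"x":0,"y":0,"z":3.5,"roll":0},{"x":0,"y":0,"z":6,"roll":0},{"x":1,"y":-0.4,"z":8,"roll":-0.1},{"x":3,"y":-1,"z":9,"roll":-0.2},{"x":5,"y":-1.7,"z":9,"roll":-0.3},{"x":7.5,"y":-2.6,"z":9,"roll":-0.4}]'

```text
time: 30.27
tool_pos: [504.4, 332.4, 105.9]
tcp_rot: [-3.14, -0.002, -0.054]
contact_force: [0.4, 0.5, -0.2]
grip_width: 44.0
```

arm_command --targets '[{"x":2.5,"y":-1,"z":0,"roll":-0.05},{"x":4.5,"y":-1.8,"z":0,"roll":-0.1},{"x":6.5,"y":-2.6,"z":0,"roll":-0.105},{"x":7.7,"y":-2.9,"z":0,"roll":-0.105},{"x":7.7,"y":-2.9,"z":0,"roll":-0.105},{"x":7.7,"y":-2.9,"z":-1,"roll":-0.105}]'

```text
time: 30.77
tool_pos: [582.0, 303.1, 95.6]
tcp_rot: [-3.14, -0.003, -0.156]
contact_force: [0.4, 0.1, -1.4]
grip_width: 44.2
```

```bash
python3 - <<'E'
from h import *
from plant import bot
o=bot.get_obs();c=bot.capture('wrist');cv2.imwrite('pics/w11.png',c['img']);print(o['tool_pos'],o['tcp_rot'],o['grip_width'])
s=bot.capture('scene');crop(s['img'],290,100,440,310,3,'s11.png')
E
```

```text
[582.02718554 303.11541786  95.6469623 ] [-3.13964191e+00 -3.05758260e-03 -1.55994151e-01] 44.15814656400557
```

View pics/w11.png

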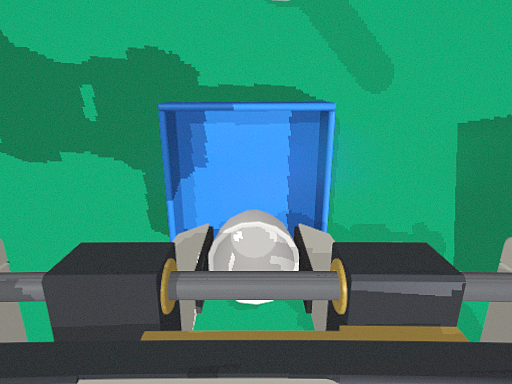

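View pics/s11.png

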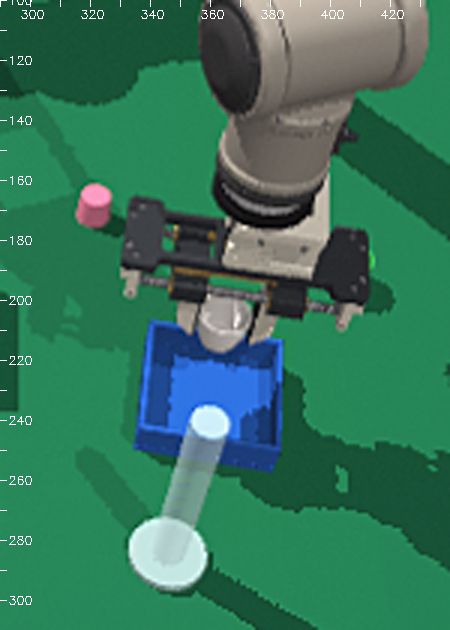

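The crucible is upright and centred over the basin, with the cylinder well clear. I'll lower it.

arm_command --targets '[{"x":0,"y":0,"z":-2,"roll":0},{"x":0,"y":0,"z":-4,"roll":0},{"x":0,"y":0,"z":-5.5,"roll":0},{"x":0,"y":0,"z":-6.5,"roll":0},{"x":0,"y":0,"z":-7,"roll":0},{"x":0,"y":0,"z":-7.3,"roll":0},{"x":0,"y":0,"z":-7.4,"roll":0},{"x":0,"y":0,"z":-7.4,"roll":0}]'

```text
time: 31.53
tool_pos: [581.2, 303.2, 20.4]
tcp_rot: [-3.141, -0.001, -0.155]
contact_force: [1.2, -0.1, 0.6]
grip_width: 44.0
```

arm_command --targets '[{"x":0,"y":0,"z":0,"roll":0},{"x":0,"y":0,"z":0,"roll":0},{"x":0,"y":0,"z":0,"roll":0}]' --fingers 0.62

```text
time: 31.78
tool_pos: [581.3, 303.0, 20.4]
tcp_rot: [-3.141, -0.001, -0.155]
contact_force: [0.2, 0.0, -0.2]
grip_width: 55.8
```

arm_command --targets '[{"x":0,"y":0,"z":1,"roll":0},{"x":0,"y":0,"z":2.5,"roll":0},{"x":0,"y":0,"z":5,"roll":0},{"x":0,"y":0,"z":8,"roll":0},{"x":-1,"y":0,"z":11,"roll":0},{"x":-3,"y":0,"z":13,"roll":0},{"x":-6,"y":0,"z":15,"roll":0},{"x":-9,"y":0,"z":16,"roll":0}]'

```text
time: 32.45
tool_pos: [491.3, 303.0, 183.3]
tcp_rot: [-3.139, -0.004, -0.156]
contact_force: [0.1, 0.2, 1.1]
grip_width: 56.9
```

arm_command --targets '[{"x":-2,"y":-0.5,"z":0,"roll":0},{"x":-4,"y":-1,"z":0,"roll":0},{"x":-6,"y":-2,"z":0,"roll":0},{"x":-7,"y":-3,"z":0,"roll":0},{"x":-8,"y":-4,"z":0,"roll":0},{"x":-8,"y":-4,"z":0,"roll":0}]'

```text
time: 32.95
tool_pos: [409.3, 261.7, 180.8]
tcp_rot: [3.141, 0.0, -0.155]
contact_force: [-0.0, 0.6, -0.4]
grip_width: 56.8
```

```bash
python3 - <<'E'
from h import *
from plant import bot
t=bot.capture('top');crop(t['img'],120,100,320,250,4,'t12.png')
s=bot.capture('scene');crop(s['img'],180,100,440,310,3,'s12.png')
c=bot.capture('wrist');cv2.imwrite('pics/w12.png',c['img'])
for n,p in(('closed',(430,-41,145)),('q.08',(432.4,-41,152.5))):print(n,px(s,p))
print('cruc',w(t,158,178,41))
o=bot.get_obs();print(o['tool_pos'],o['contact_force'],o['time'])
E
```

```text
closed [232.90064257 148.61393306]
q.08 [232.70774374 147.23645791]
cruc [580.76525281 327.3594385   41.        ]
[411.76800835 263.25533787 180.55737395] [ 0.09386267 -0.37998603  0.48688455] 33.1
```

View pics/t12.png

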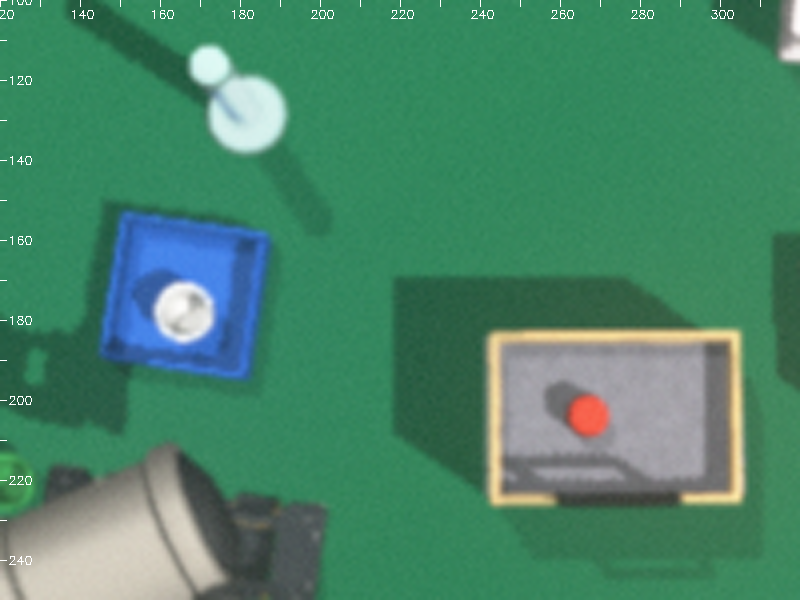

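View pics/s12.png

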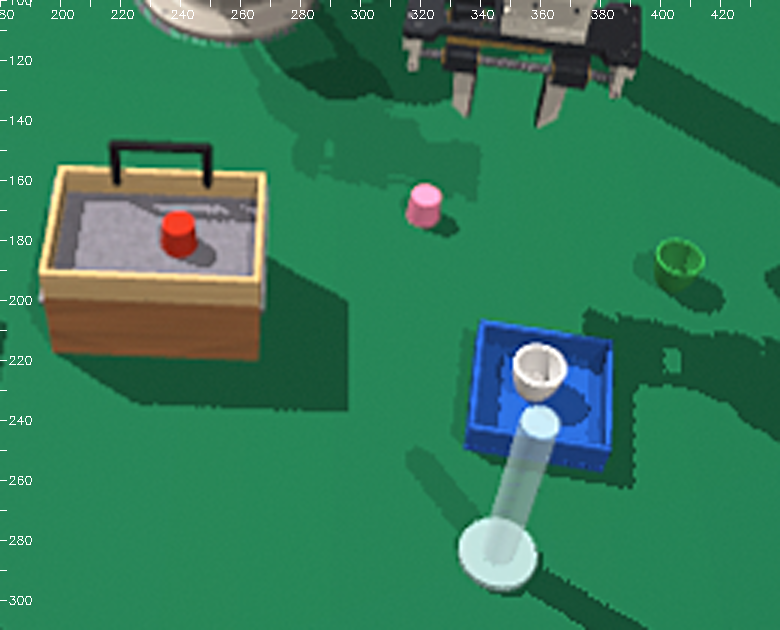

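```bash
python3 - <<'E'
from plant import bot
print(bot.close_job()); print(bot.get_obs()['time'])
E
```

```text
the job is handed in; nothing more can be done
None
the job is handed in; nothing more can be done
```

I handed the job in at about 33 s of the 134 s allowed, and it looks complete in the last pictures. The hand-in gives no verdict, so the pictures and force readings are my only evidence.

I opened the tray by its handle and stood the amber and white bottles in the compartment. I then lowered the tray, put the red stopper in it, and set the white crucible in the blue basin.

- **Bottles:** Both stood upright in the compartment in the last wrist view before I closed the tray. They are hidden under it now, so I could not check them again.
- **Tray:** It went down onto a firm stop, with about 29 N on the last millimetre. The handle sits within about 0.3 px of where a fully closed tray should put it, and the tray is flush with the box.
- **Stopper, crucible and cylinder:** The red stopper stands in the tray and the crucible stands upright on the basin floor. The measuring cylinder is still standing, and the pink and green look-alikes were not touched.
- **Gripper:** It was clear of everything, with near-zero contact force.
- **Disagreements:** The scene and top cameras differed by about 4 mm in height and x. The wrist camera agreed with the top camera to within about 2 mm. My quick final position for the crucible in the top view came from a misread pixel, so I relied on the pictures, which show it inside the basin.

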